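Square the carton on the parcel scale and hold the scanner over its label

ROBOT

A 7-joint arm with a two-finger parallel gripper is mounted at the origin on the work surface. World frame = base frame: x ahead of the robot, y to its left, z up, the work surface at z = 0. Lengths are in m, angles in rad, forces in N, time in s.
With the tool pointing down it reaches from about 0.425 to 0.925 m from the base axis. Payload 6.8 kg.
Tool frame: the origin (TCP) lies on the centre line of the jaws, within the pads' length; the fingertips stand 8 mm ahead of it and the grasp point (between the pads) lies 11 mm behind it (bot.tips_ahead is the distance from the TCP to the fingertips, in m); z points along the fingers, y is the line along which they close (so a half turn about z gives the same grasp; the last joint's range is limited). The gripper opens to 85 mm and grips with 20 to 120 N. Pads are 22 mm wide; open, the fingers measure 114 mm over their backs; the gripper's body (76 mm by 85 mm) begins 54 mm behind the grasp point. The pads swing forward as they close: fully open they stand 13 mm farther back than shut.
Start: joints at [-1.261, 0.477, 0.022, 1.555, -0.011, 1.109, -0.083], TCP at [0.274, 0.617, 0.209] pointing down, gripper open.
Joint ranges: [-2.96, 2.96], [-0.34, 2.1], [-1.41, 1.46], [0.24, 2.44], [-1.37, 4.51], [0.17, 1.92], [-2.96, 2.96]. Speed limits (rad/s): [2.39, 2.39, 3.14, 3.14, 3.14, 3.14, 3.14].

INTERFACE

Orientations are given as a unit quaternion [w, x, y, z].
In Python, from station import bot gives the robot as it stands.
- The arm moves only by the tool send_rows, never from a script. Its argument "deltas" is text: rows parted by semicolons, each of 4 numbers parted by spaces: the shift along the tool's x, y, z in m, then the turn about the tool's z in degrees. In form: x y z spin; .... A call has 1 to 5 rows; each row is the pose to reach, as a shift and turn from the pose commanded when the call began, along the tool's axes at that moment; what a row does not reach only later rows make up. A row lasts 1/10 s, in which the tool goes at most 50 mm and 8.59 degrees, less where a joint would pass 70% of its speed; a pose out of reach is approached as far as the arm can. A call with a gripper value outside its range is refused whole. "claw" is the opening, from 0 (shut) to 1 (fully open), set as the call begins (left out, the last holds). The fingers move at their own pace and stop on an object; "force" is the grip in N (left out, the last holds). Time passes only in rows, so rows that repeat a pose let the fingers close. It gives the time, the measured TCP pose, the force, the opening and the grip force at its end, in the units of the state.
- bot.get_obs(): the state, without advancing time (a new reading comes with each control period).
- bot.read_camera(name): name is "side" or "top"; returns a dict with "img" (420x560x3 uint8, red, green, blue), "depth" (420x560 float32, m along the optical axis (not along the pixel's ray), 0 where there is no reading), "fx", "fy", "cx", "cy" (pixels), "dist_coeffs" ([k1, k2, p1, p2, k3] as OpenCV has them; the pictures are not rectified), "camera_from_world" (4x4, takes a point from world to camera coordinates). Camera axes: x right, y up, looking along -z (the intrinsics and any distortion apply to the point x, -y, -z); pixel columns grow to the right and rows downward; lengths in m; the calibration is good to about 2 mm. A picture is of the moment at which its call begins.
- bot.hand_in(): hands the job in; it is judged then, once.
Trained networks look in a picture, given as the dict that the camera call returned (one of the last four; its "shot" number tells which), for a name from the list of things; names that differ only in an ending like _2 or _b are one class to them, and where a whole thing is asked for, a point or a joint stands for the part that bears it (a point fixed in the world has none). Each returns a list of dicts, best first, with "confidence" (0 to 1); they miss things now and then, are a little off and sometimes report something else, mostly with a low value. They report only what shows in the picture. A call takes as long as a camera call. They do not tell look-alikes from the thing itself.
- bot.masks_of(picture, query): "mask" (420x560 bool, what is visible of it).
- bot.landmark_of(picture, query): "xyz" ([x, y, z] in m, in world coordinates, good to about 4 mm: a listed point, or the origin of a listed thing).
The state is a dict: "t": time; "q": joint angles; "joint_vel": joint speeds; "joint_torque": joint torques, N m; "eef_pos": TCP position; "tool_rot": TCP orientation; "contact_force": force on the tool from outside, world axes, zero at the start; "torque": the same for the moment, N m; "gripper_width": opening from 0.0 (shut) to 1.0 (fully open); "grasp_force": force on a finger pad.
Only numpy, scipy, OpenCV 4.12 (cv2) and the standard library are available. Lean on these libraries where they do the work, as an engineer would, in place of code of your own. Each camera call takes 0.05 s, during which the arm holds its last target. There are 200 camera calls.

TASK

The little carton lies end-on on the parcel scale: turn it a quarter turn and set it down gently with its long side flush against the scale's raised back lip, label up, and let go of it. Then draw the hand scanner up out of its charging cradle, tip its nose down about 40 degrees and hold it in the air square to the carton, its window aimed at the middle of the label from about 15 cm, with its scan line running along the label's length. Finish there, still holding the scanner steady with nothing else touching it; leave the rest of the bench as it is.

Things in the scene. Friction and masses are not known exactly. Their poses are not given: they have to be found in the camera images.
- carton: Small sealed brown cardboard carton, the one on the scale: 130 long (its x) x 56 wide (its y) x 55 high, 0.18 to 0.35 kg. Origin at the centre of its underside, z up. Starts lying end-on to the scale's lip, long axis within about 17 degrees of the scale's x. Plain box, either long side may go to the lip.
- carton_label (a point): Centre of the white bar-code label, 66 x 40, flat on the carton's top, its long side along the carton's x; the point is 22 mm from the carton's centre along its +x, 55 mm above its underside. Axes as the carton's.
- scale: Parcel scale, fixed to the bench. Origin on the bench under its middle, z up, +x away from the robot. Flat steel platter with its top 45 mm above the bench, reaching from x = -90 to +75 and y = -120 to +120; its far edge is bent up into a straight lip (the back stop) 16 high, 4 thick, along y. A low display pod (top 31 mm above the bench) sticks out in front, x = -140 to -84.
- scale_stop (a point): Middle of the foot of the lip's inner face: scale x = +75, y = 0, at platter height (45). Axes as the scale's. A carton lying with its long side flush has its centre at x = -28 from this point.
- scanner: Cordless pistol-shaped bar-code scanner, 160 tall, 0.14 to 0.24 kg, starts standing in the cradle. Origin at the centre of its handle's foot, z up the handle to the head; the reading beam leaves along its -x (at the start roughly towards the robot). Handle 29 x 26, its foot (z = 0 to 50) 32 x 28. Balances near x = -9, z = 110. It reads by itself; no trigger to pull.
- scanner_head (a point): Middle of the scanner's head, a good place to grasp from above: scanner x = 0, y = 0, z = 138. Axes as the scanner's. The head has flat parallel grey cheeks 50 apart (across y), x = -41 to +35, and is 44 high (z = 116 to 160); its black front bumper is 54 wide, 48 high, to x = -57.
- scanner_window (a point): Centre of the scanner's wide dark window, front of the head: scanner x = -57, y = 0, z = 138. Axes as the scanner's: beam straight out along -x, its scan line spread along y.
- cradle: Black charging cradle, fixed to the bench, position and yaw vary, axes as the scanner's at the start. Origin on the bench below the cup. Base x = -54 to +62, 92 wide, 18 high; a cup 35 x 31 inside with its floor 18 and rim 63 above the bench takes the handle's foot (45 deep): the scanner has to be drawn straight up.
- tape_roll: Bystander: roll of brown tape lying flat, 88 across, 25 high, behind the cradle. Origin at the centre of its underside.
- marker: Bystander: marker pen lying, 132 long (its x), 16 thick, beside the cradle. Origin under its middle.
- knife: Bystander: flat cutter knife lying, 125 long (its x), 22 wide, 15 high, just beyond the scale's lip. Origin under its middle.
- mug: Bystander: white mug, 80 across, 92 high, off to one side. Origin at the centre of its underside. Along the far edge of the bench (0.85 m ahead of the robot and beyond) stand a row of stock bins, a label printer and label rolls, up to 160 mm high.
- cube_carton: Bystander: cardboard cube, 92 x 92 x 80 high, on the bench off to one side. Origin at the centre of its underside.
- stock_bin: Bystander: open cardboard stock bin, 130 (x) x 100 x 100 high, off to one side. Origin at the centre of its underside.
- stapler: Bystander: black stapler, 128 long (x), 32 wide, 42 high, far left of the bench. Origin at the centre of its underside.
There are look-alikes about, which are no part of the job. Leave any orange look-alike of the scanner alone. What is shaped like the carton but yellow is not meant.

How it is judged:
On the way, in this order (a step that is already met when the one before it is completed fails the run):
1. the carton lies flat on the platter, long side flush against the lip, and is let go (angle between the x axis of carton and the y axis of scale, either way round below 0.06 rad and x of carton in the frame of scale_stop between -0.033 and -0.025 m and y of carton in the frame of scale_stop between -0.065 and 0.065 m and z of carton in the frame of scale_stop between -0.004 and 0.004 m and angle between carton's own z axis and vertical below 0.06 rad and contact force between the fingers and carton below 0.3 N and linear speed of carton below 0.02 m/s), for 0.2 s.
2. the scanner is gripped and drawn up clear of the cradle's cup (z of scanner in the frame of cradle above 0.075 m and contact force between the fingers and scanner above 2 N), for 0.2 s.
At the end, for the whole second after the job is handed in: Carton at rest, untouched, long side within 5 mm and 0.06 rad of the lip. Scanner held still, touching nothing else, foot over 30 mm up; label 80 to 220 mm before the window, within 20 mm of the beam's axis; beam within 1.1 rad of straight down; scan line within 0.3 rad of the carton's length (angle between the x axis of carton and the y axis of scale, either way round below 0.06 rad and x of carton in the frame of scale_stop between -0.033 and -0.025 m and y of carton in the frame of scale_stop between -0.065 and 0.065 m and z of carton in the frame of scale_stop between -0.004 and 0.004 m and angle between carton's own z axis and vertical below 0.06 rad and contact force between each of the fingers, scanner and carton below 0.3 N and x of carton_label in the frame of scanner_window between -0.22 and -0.08 m and y of carton_label in the frame of scanner_window between -0.02 and 0.02 m and z of carton_label in the frame of scanner_window between -0.02 and 0.02 m and angle between scanner's own x axis and vertical below 1.1 rad and angle between the y axis of scanner and the x axis of carton, either way round below 0.3 rad and height (world z) of scanner_window above 0.12 m and height (world z) of scanner above 0.03 m and contact force between the fingers and scanner above 2 N and linear speed of scanner below 0.02 m/s and angular speed of scanner below 0.15 rad/s and linear speed of carton below 0.01 m/s and contact force between scanner and scale below 0.3 N and contact force between scanner and cradle below 0.3 N and contact force between scanner and tape_roll below 0.3 N and contact force between scanner and marker below 0.3 N and contact force between scanner and knife below 0.3 N and contact force between scanner and mug below 0.3 N and contact force between scanner and cube_carton below 0.3 N and contact force between scanner and stock_bin below 0.3 N and contact force between scanner and stapler below 0.3 N); the arm keeps its last pose, push and grip.
It fails at once if another thing on the bench is shifted by more than 30 mm (distance of any of tape_roll, marker, knife, mug, cube_carton, stock_bin, stapler from where it was at the start of the episode above 0.03 m).
It fails at once if the carton is dropped or flung (linear speed of carton above 0.6 m/s and contact force between the fingers and carton below 0.1 N).
It fails at once if the carton is tipped over (angle between carton's own z axis and vertical above 0.7 rad).
It also fails if it takes over 64 s, if anything falls off the work surface, if the arm or the gripper's body presses on something with over 40 N, if the wrist force passes 120 N, or if a joint passes its speed limit or range.

## Working session

There is one attempt and no reset: what is moved stays moved. The work goes in short steps, Python scripts to look and compute and a tool call to move; the robot and the scene stay as the last step left them, time stands still between calls to the robot, and variables do not carry over. Pictures are saved under pics/ and viewed, at most 10 in all, crops included, and the job is handed in when it is done.

Besides the shell and the picture viewer there is one more tool, called as a command line: name --argument value ..., lists and objects as JSON in quotes. send_rows: Moves the arm, as the interface text tells. Its arguments: {"type":"object","properties":{"deltas":{"type":"string"},"claw":{"type":"number"},"force":{"type":"number"}},"required":["deltas"]}

```bash
mkdir -p pics; cat > h.py <<'E'
import numpy as np, cv2
from station import bot
def cap(n):
    return bot.read_camera(n)
def save(p,name,box=None,s=1):
    im=p["img"][:,:,::-1]
    if box: im=im[box[1]:box[3],box[0]:box[2]]
    cv2.imwrite(f"pics/{name}.png",cv2.resize(im,None,fx=s,fy=s,interpolation=cv2.INTER_CUBIC))
def K(p): return np.array([[p["fx"],0,p["cx"]],[0,p["fy"],p["cy"]],[0,0,1.]]),np.array(p["dist_coeffs"])
def rays(p,uv):
    k,d=K(p); n=cv2.undistortPoints(np.array(uv,float).reshape(-1,1,2),k,d).reshape(-1,2)
    M=np.array(p["camera_from_world"]); c=np.c_[n[:,0],-n[:,1],-np.ones(len(n))]
    return -M[:3,:3].T@M[:3,3], c@M[:3,:3]
def cloud(p,mask):
    v,u=np.nonzero(mask&(p["depth"]>0)); o,r=rays(p,np.c_[u,v]); return o+r*p["depth"][v,u][:,None]
def onz(p,uv,z):
    o,r=rays(p,uv); return o+r*((z-o[2])/r[:,2])[:,None]
def proj(p,P):
    k,d=K(p);M=np.array(p["camera_from_world"]);c=np.atleast_2d(P)@M[:3,:3].T+M[:3,3]
    return cv2.projectPoints((c*[1,-1,-1]).reshape(-1,1,3),np.zeros(3),np.zeros(3),k,d)[0].reshape(-1,2)
def tri(p1,u1,p2,u2):
    o1,r1=rays(p1,[u1]);o2,r2=rays(p2,[u2]);A=np.c_[r1[0],-r2[0]];s=np.linalg.lstsq(A,o2-o1,rcond=None)[0]
    a=o1+s[0]*r1[0];b=o2+s[1]*r2[0];return (a+b)/2,np.linalg.norm(a-b)
E
python3 - <<'E'
from h import *
np.set_printoptions(precision=4,suppress=True)
o=bot.get_obs();print(o["eef_pos"],o["tool_rot"],o["gripper_width"])
T=cap("top");S=cap("side")
for p,n in((T,"top"),(S,"side")):
    save(p,n+"0",s=1.4); M=np.array(p["camera_from_world"]);print(n,-M[:3,:3].T@M[:3,3],-M[2,:3],p["fx"])
    for q in("carton","carton_label","scale","scale_stop","scanner","scanner_head","scanner_window","cradle","knife","marker","tape_roll"):
        for r in bot.landmark_of(p,q)[:3]: print(n,q,np.array(r["xyz"]),round(r["confidence"],2),proj(p,r["xyz"])[0].round())
E
```

```text
[0.2736 0.6164 0.2081] [-0.0001  0.2074  0.9783 -0.0009] 0.9993244369466487
top [0.294  0.0048 1.3234] [ 0.1609 -0.0092 -0.9869] 456.31597810805675
top carton [0.6492 0.0111 0.0048] 0.77 [268. 164.]
top carton_label [0.4882 0.1843 0.1024] 0.97 [205. 214.]
top carton_label [0.6304 0.0037 0.052 ] 0.75 [271. 166.]
top carton_label [ 0.6321  0.2392 -0.0039] 0.37 [192. 172.]
top scale [ 0.4734  0.2131 -0.0002] 0.7 [200. 224.]
top scale_stop [0.5486 0.2089 0.0465] 0.92 [199. 196.]
top scanner [ 0.3956 -0.3498  0.0007] 0.85 [394. 247.]
top scanner [ 0.4483 -0.216   0.0168] 0.79 [348. 229.]
top scanner_head [ 0.4474 -0.2097  0.1554] 0.9 [354. 223.]
top scanner_head [ 0.3994 -0.3502  0.1408] 0.88 [408. 241.]
top scanner_window [ 0.3938 -0.203   0.1552] 0.98 [353. 244.]
top scanner_window [ 0.3587 -0.3958  0.1414] 0.68 [426. 256.]
top scanner_window [ 0.4496 -0.2136  0.0174] 0.18 [347. 228.]
top cradle [ 0.4452 -0.214  -0.0023] 0.88 [346. 231.]
top cradle [ 0.5054 -0.1313 -0.0035] 0.24 [317. 211.]
top knife [ 0.6342  0.2385 -0.0012] 0.78 [192. 171.]
top knife [0.4903 0.1836 0.0995] 0.44 [205. 
[... 683 characters left out ...]
287.]
side scale [ 0.39   -0.1961  0.1564] 0.6 [335. 180.]
side scale_stop [0.5438 0.2138 0.0441] 0.63 [253. 274.]
side scanner [ 0.4008 -0.3511 -0.0005] 0.61 [339. 184.]
side scanner [ 0.4498 -0.216   0.0201] 0.58 [318. 199.]
side scanner_head [ 0.4482 -0.2137  0.1561] 0.89 [321. 173.]
side scanner_head [ 0.4001 -0.3536  0.1384] 0.6 [343. 157.]
side scanner_window [ 0.3559 -0.3998  0.1378] 0.71 [357. 152.]
side scanner_window [ 0.392  -0.197   0.1574] 0.59 [334. 179.]
side scanner_window [ 0.4464 -0.2147  0.0003] 0.43 [319. 203.]
side cradle [ 0.4435 -0.2157  0.0008] 0.76 [319. 203.]
side knife [0.6293 0.2478 0.0005] 0.81 [226. 283.]
side tape_roll [ 0.5697 -0.2541 -0.0004] 0.77 [292. 189.]
```

View pics/top0.png

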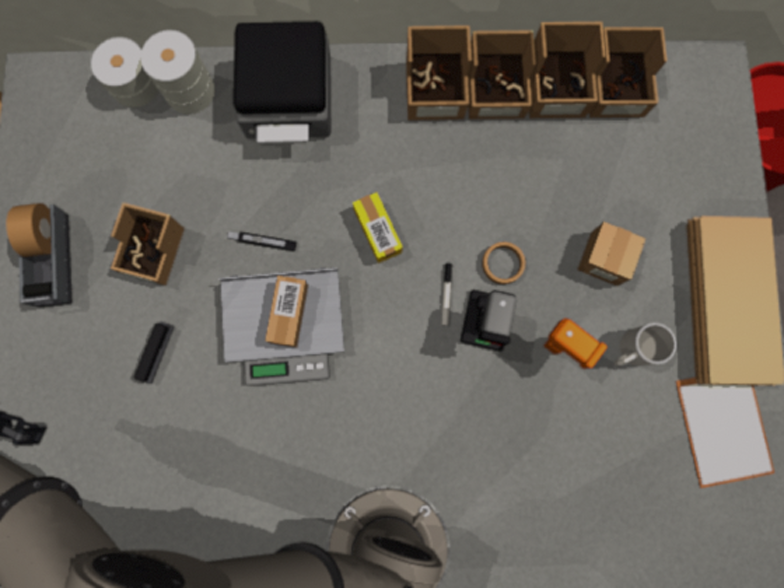

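View pics/side0.png

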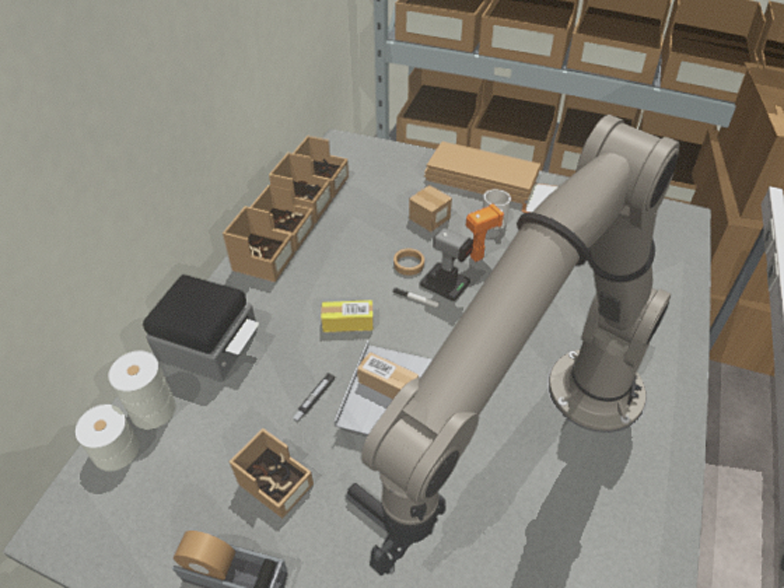

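```bash
python3 - <<'E'
from h import *
np.set_printoptions(precision=4,suppress=True)
T=cap("top");S=cap("side")
save(T,"crop",(160,150,440,290),2.8)
for p,n in((T,"top"),(S,"side")):
    for q in("carton","carton_label","scale","scanner"):
        for r in bot.masks_of(p,q)[:2]:
            m=r["mask"];C=cloud(p,m)
            if len(C)<10: continue
            zt=np.percentile(C[:,2],97) if q!="scale" else .045
            tp=C[abs(C[:,2]-zt)<(.006 if q!="scale" else .004)]
            v,u=np.nonzero(m)
            (c,s,a)=cv2.minAreaRect((tp[:,:2]*1000).astype(np.float32))
            print(n,q,round(r["confidence"],2),m.sum(),"px",u.mean().round(),v.mean().round(),"z",zt.round(4),"rect",np.round(c,1),np.round(s,1),round(a,1))
E
```

```text
top carton 0.9 980 px 269.0 162.0 z 0.0591 rect [646.6   6.8] [130.   55.6] 23.3
top carton 0.82 1213 px 205.0 222.0 z 0.104 rect [468.  188.6] [ 56.1 129.8] 79.4
top carton_label 0.94 1015 px 270.0 163.0 z 0.0591 rect [647.4   7.1] [131.7  55.6] 23.3
top carton_label 0.69 1126 px 205.0 222.0 z 0.1041 rect [468.  188.6] [ 56.1 129.8] 79.4Traceback (most recent call last):
  File "<stdin>", line 14, in <module>
AttributeError: 'float' object has no attribute 'round'
```

In the top view (pixels /1.4) there are two cartons: brown on the platter (205,222) and yellow (269,162). The brown one on the scale is meant. There are two scanners: grey in the black cradle (354,223) and orange standing free (408,241). The grey one is meant. Next I'll confirm both in one crop and get the scale's yaw.

View pics/crop.png

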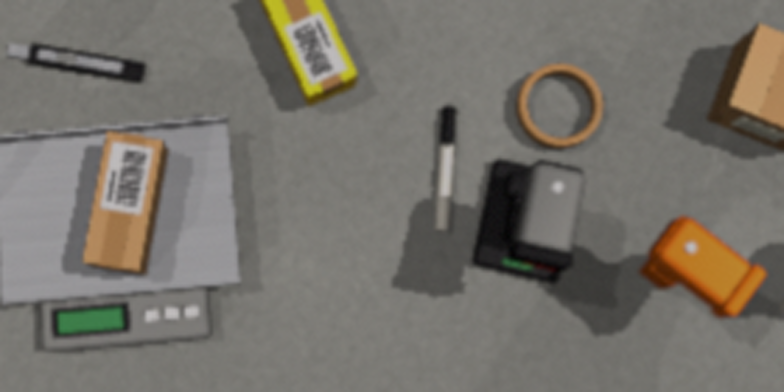

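```bash
python3 - <<'E'
from h import *
np.set_printoptions(precision=4,suppress=True)
T=cap("top");S=cap("side")
def rect(C): return [np.round(x,1) for x in cv2.minAreaRect((C[:,:2]*1000).astype(np.float32))]
for p,n in((T,"top"),(S,"side")):
    C=cloud(p,np.ones((420,560),bool))
    B=(C[:,0]>.36)&(C[:,0]<.58)&(C[:,1]>.05)&(C[:,1]<.36)
    plat=C[B&(abs(C[:,2]-.046)<.006)]; lip=C[B&(C[:,2]>.053)&(C[:,2]<.07)&(C[:,0]>.52)]
    print(n,"platz",np.median(plat[:,2]) if len(plat) else 0,len(plat),rect(plat) if len(plat)>9 else 0)
    if len(lip)>9:
        l=cv2.fitLine((lip[:,:2]*1000).astype(np.float32),cv2.DIST_HUBER,0,.01,.01).ravel();print("lip",len(lip),l,np.degrees(np.arctan2(l[1],l[0])),rect(lip),lip[:,2].max())
    bx=C[B&(C[:,2]>.092)&(C[:,2]<.115)&(abs(C[:,0]-.468)<.09)&(abs(C[:,1]-.19)<.06)]
    if len(bx)>9: print("carton",np.median(bx[:,2]),rect(bx))
    B=(C[:,0]>.37)&(C[:,0]<.52)&(C[:,1]>-.27)&(C[:,1]<-.16)
    h=C[B&(C[:,2]>.165)];print("head",len(h),np.median(h[:,2]),rect(h))
    h=C[B&(C[:,2]>.14)];print("head",len(h),rect(h))
    h=C[(C[:,0]>.36)&(C[:,0]<.54)&(C[:,1]>-.29)&(C[:,1]<-.15)&(C[:,2]>.012)&(C[:,2]<.022)];print("base",len(h),rect(h))
    r=bot.landmark_of(p,"scanner_head")[0]["xyz"];print(r)
P=[proj(T,[.5486,.2089,.045])[0]]
E
```

```text
top platz 0.043966069397928464 3577 [array([468.5, 205.3]), array([174.6, 241. ]), np.float64(4.0)]
lip 153 [  0.0642  -0.9979 547.9492 208.6204] -86.32 [array([534.2, 209.4]), array([ 33.5, 238.3]), np.float64(3.7)] 0.06624206853092485
carton 0.09911364851875293 [array([468.2, 189. ]), array([ 57.6, 131. ]), np.float64(79.3)]
head 729 0.17618737594117118 [array([ 437.5, -211.9]), array([53.8, 96. ]), np.float64(76.2)]
head 788 [array([ 436.8, -212.8]), array([53.8, 96.7]), np.float64(74.6)]
base 430 [array([ 471.2, -219. ]), array([ 90.9, 157. ]), np.float64(76.9)]
[0.3997, -0.3495, 0.1415]
side platz 0.04544110830395354 1310 [array([474.3, 206.7]), array([165. , 245.9]), np.float64(3.7)]
lip 126 [  0.0645  -0.9979 548.0419 223.5505] -86.30027 [array([537.4, 212.3]), array([ 31.4, 239. ]), np.float64(3.7)] 0.06845249931558617
carton 0.10099676468164498 [array([470.9, 190.8]), array([ 60.5, 132.2]), np.float64(79.9)]
head 294 0.17828875007713219 [array([ 437.8, -210.2]), array([58.7, 96.2]), np.float64(74.9)]
head 436 [array([ 437.9, -209.9]), array([59.2, 96.7]), np.float64(73.7)]
base 258 [array([ 468.5, -210.5]), array([ 93.9, 151.4]), np.float64(81.8)]
[0.4002, -0.3564, 0.139]
```

The crop confirms it. The brown carton has its label end towards the lip at crop (125,175), and the grey scanner sits in the black cradle at (550,215). The yellow carton and the orange scanner are look-alikes.

send_rows --deltas "-0.351 -0.312 0 -13.6; -0.351 -0.312 0 -13.6; -0.351 -0.312 0 -13.6; -0.351 -0.312 0 -13.6; -0.351 -0.312 0 -13.6" --claw 1

```text
t: 2.15
eef_pos: [0.3779, 0.3875, 0.2093]
tool_rot: [0.0, 0.09, 0.996, 0.0]
contact_force: [0.5, -0.6, -0.6]
gripper_width: 0.995
grasp_force: 0.0
```

```bash
cat > go.py <<'E'
import sys,numpy as np
from station import bot
from scipy.spatial.transform import Rotation as R
# usage: go.py x y z yaw(deg of tool y in world)
o=bot.get_obs();w,x,y,z=o["tool_rot"];M=R.from_quat([x,y,z,w]).as_matrix()
yaw=np.degrees(np.arctan2(M[1,1],M[0,1]))
print("t",round(o["t"],2),"tcp",np.round(o["eef_pos"],4),"yaw",round(yaw,2),"tilt",np.round(M[:2,2],4),"F",np.round(o["contact_force"],1),"grip",round(o["gripper_width"],3),round(o["grasp_force"],1),"q7",round(o["q"][6],2))
if len(sys.argv)>4:
    a=list(map(float,sys.argv[1:5])); d=M.T@(np.array(a[:3])-o["eef_pos"]); s=-((a[3]-yaw+180)%360-180)
    print("delta",np.round(d,4),"spin",round(s,1))
E
python3 go.py 0.468 0.189 0.18 79.5
```

```text
t 2.15 tcp [0.3779 0.3875 0.2093] yaw 79.66 tilt [0.0004 0.0005] F [ 0.5 -0.6 -0.6] grip 0.995 0.0 q7 0.49
delta [-0.1242 -0.1791  0.0293] spin 0.2
```

send_rows --deltas "-0.124 -0.179 0.03 0; -0.124 -0.179 0.03 0; -0.124 -0.179 0.03 0; -0.124 -0.179 0.03 0; -0.124 -0.179 0.03 0"

```text
t: 2.65
eef_pos: [0.4686, 0.1854, 0.1788]
tool_rot: [0.0, 0.093, 0.996, -0.001]
contact_force: [0.2, 0.8, 0.3]
gripper_width: 0.998
grasp_force: 0.0
```

```bash
python3 go.py 0.468 0.189 0.079 79.5
```

```text
t 2.65 tcp [0.4686 0.1854 0.1788] yaw 79.29 tilt [ 0.0003 -0.0018] F [0.2 0.8 0.3] grip 0.998 0.0 q7 0.92
delta [0.0013 0.0036 0.0998] spin -0.2
```

send_rows --deltas "0.001 0.003 0.04 0; 0.001 0.003 0.08 0; 0.001 0.003 0.1 0; 0.001 0.003 0.1 0; 0.001 0.003 0.1 0"

```text
t: 3.15
eef_pos: [0.467, 0.1942, 0.0796]
tool_rot: [0.0, 0.09, 0.996, -0.0]
contact_force: [-0.2, 0.1, 0.0]
gripper_width: 0.997
grasp_force: 0.0
```

send_rows --deltas "0 0 0 0; 0 0 0 0; 0 0 0 0; 0 0 0 0; 0 0 0 0" --claw 0 --force 30

```text
t: 3.65
eef_pos: [0.4668, 0.1942, 0.0794]
tool_rot: [0.0, 0.09, 0.996, 0.0]
contact_force: [0.2, 0.1, -0.6]
gripper_width: 0.145
grasp_force: 0.0
```

```bash
python3 go.py 0.500 0.206 0.088 3.7
```

```text
t 3.65 tcp [0.4668 0.1942 0.0794] yaw 79.66 tilt [0.0005 0.0003] F [ 0.2  0.1 -0.6] grip 0.145 0.0 q7 0.94
delta [-0.0305  0.0175 -0.0086] spin 76.0
```

```bash
python3 - <<'E'
from h import *
T=cap("top");S=cap("side")
a=T["img"][150:270,130:290];b=S["img"][200:360,180:360]
im=np.hstack([cv2.resize(a,(400,300)),cv2.resize(b,(338,300))])
cv2.imwrite("pics/g1.png",im[:,:,::-1])
print(bot.get_obs()["gripper_width"],bot.get_obs()["grasp_force"])
E
```

```text
0.0013893010700469896 0.0
```

View pics/g1.png

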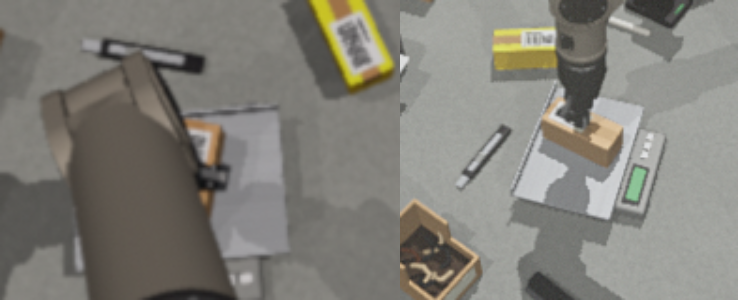

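The picture shows the jaws shut above the carton's top (left panel at (213,178), right panel at (580,115)) with no contact. I'll measure how high the tips are and whether the carton moved.

```bash
python3 - <<'E'
from h import *
np.set_printoptions(precision=4,suppress=True)
o=bot.get_obs();print(bot.tips_ahead,o["eef_pos"],o["q"],o["gripper_width"])
S=cap("side");T=cap("top")
k,d=K(S)
print("tcp px",proj(S,o["eef_pos"]),"carton top centre px",proj(S,[.468,.189,.1]))
for p in (S,T):
    C=cloud(p,np.ones((420,560),bool));r=np.hypot(C[:,0]-.467,C[:,1]-.194)
    for z in np.arange(.04,.2,.01):
        m=(r<.08)&(abs(C[:,2]-z)<.005)
        if m.sum(): print(round(z,3),m.sum(),C[m].min(0),C[m].max(0))
save(S,"g2",(225,215,325,290),8)
E
```

```text
0.008 [0.4667 0.1941 0.0792] [-0.6229  0.3767  0.1277  2.0774 -0.0736  0.6915  0.943 ] 0.0013893010700469896
tcp px [[276.7926 270.0128]] carton top centre px [[276.906  264.7562]]
0.04 306 [0.3881 0.1154 0.0374] [0.5459 0.2737 0.045 ]
0.05 422 [0.389  0.1146 0.045 ] [0.5457 0.2726 0.0549]
0.06 78 [0.4006 0.1727 0.055 ] [0.538  0.2329 0.0648]
0.07 80 [0.4018 0.1741 0.0652] [0.5386 0.229  0.0746]
0.08 75 [0.4006 0.1742 0.0758] [0.5336 0.2288 0.085 ]
0.09 86 [0.4003 0.1694 0.0852] [0.5373 0.228  0.0949]
0.1 437 [0.4009 0.1523 0.0952] [0.538  0.2319 0.105 ]
0.11 32 [0.4086 0.1731 0.105 ] [0.52   0.2218 0.115 ]
0.12 13 [0.456  0.1931 0.1152] [0.4736 0.2088 0.1248]
0.13 9 [0.4551 0.191  0.1254] [0.4642 0.2065 0.1344]
0.14 5 [0.4549 0.1959 0.1383] [0.4586 0.2048 0.1445]
0.15 22 [0.4507 0.1622 0.1459] [0.478  0.2222 0.1546]
0.16 32 [0.4487 0.1475 0.1551] [0.4803 0.234  0.1648]
0.17 28 [0.4481 0.1585 0.1656] [0.4729 0.2403 0.175 ]
0.18 16 [0.449  0.1851 0.1761] [0.4656 0.2457 0.1838]
0.19 55 [0.4455 0.1363 0.1851] [0.4896 0.2556 0.1949]
0.04 381 [0.3993 0.1161 0.0353] [0.5461 0.1959 0.045 ]
0.05 187 [0.3991 0.116  0.045 ] [0.5449 0.1864 0.0535]
0.06 14 [0.4405 0.1511 0.0551] [0.5188 0.1658 0.065 ]
0.07 13 [0.4307 0.1502 0.0651] [0.5259 0.167  0.0747]
0.08 11 [0.4381 0.1513 0.0759] [0.5178 0.1659 0.082 ]
0.09 20 [0.4363 0.1501 0.0861] [0.5244 0.1799 0.0949]
0.1 174 [0.4382 0.1514 0.0951] [0.5324 0.1875 0.105 ]
0.11 2 [0.5307 0.1757 0.105 ] [0.5307 0.1811 0.1057]
0.16 2 [0.4488 0.1648 0.1574] [0.4549 0.1657 0.1642]
0.17 7 [0.4479 0.1584 0.1671] [0.4553 0.1644 0.1737]
0.18 11 [0.4457 0.1443 0.1757] [0.4699 0.1581 0.1847]
0.19 50 [0.4422 0.1312 0.1852] [0.4684 0.1542 0.195 ]
```

View pics/g2.png

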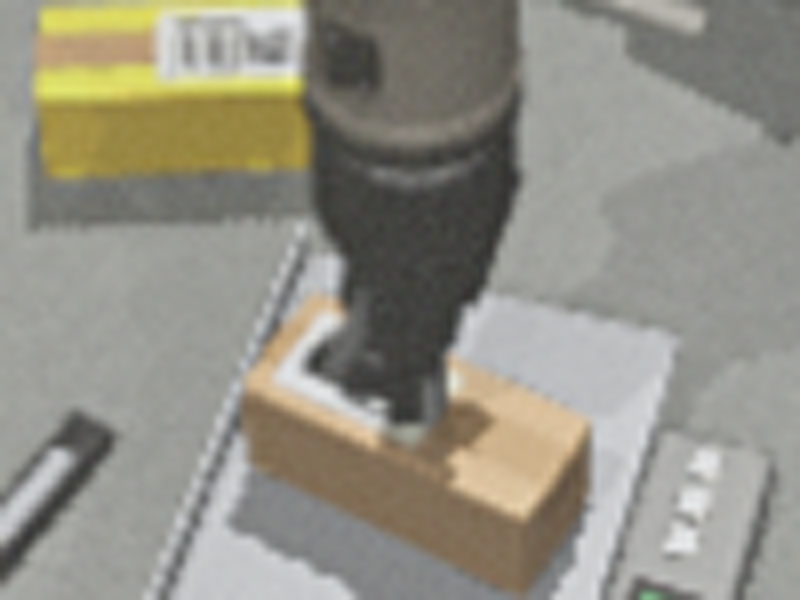

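The crop shows the shut tips hovering just over the carton's top face (crop (415,428)) with the carton undisturbed. So the real tips sit about 25–30 mm higher than the reported TCP implies. I'll open, go 24 mm lower and close again, which stays clear of the platter whichever figure is right.

send_rows --deltas "0 0 -0.01 0; 0 0 -0.01 0; 0 0 -0.01 0; 0 0 -0.01 0; 0 0 -0.01 0" --claw 1

```text
t: 4.35
eef_pos: [0.4666, 0.1941, 0.089]
tool_rot: [-0.0, 0.09, 0.996, -0.0]
contact_force: [-0.1, 0.8, -0.3]
gripper_width: 0.847
grasp_force: 0.0
```

send_rows --deltas "0 0 0 0; 0 0 0 0; 0 -0.005 0.01 0; 0 -0.005 0.022 0; 0 -0.005 0.034 0"

```text
t: 4.85
eef_pos: [0.4654, 0.1888, 0.0538]
tool_rot: [-0.0, 0.09, 0.996, -0.0]
contact_force: [0.4, -0.3, -0.7]
gripper_width: 0.997
grasp_force: 0.0
```

```bash
python3 go.py 0.468 0.189 0.055 79.5;  python3 - <<'E'
from h import *
S=cap("side"); save(S,"g3",(225,215,325,290),8)
E
```

```text
t 4.85 tcp [0.4654 0.1888 0.0538] yaw 79.64 tilt [-0.0006 -0.0004] F [ 0.4 -0.3 -0.7] grip 0.997 0.0 q7 0.96
delta [-0.0025  0.0007 -0.0012] spin 0.1
```

View pics/g3.png

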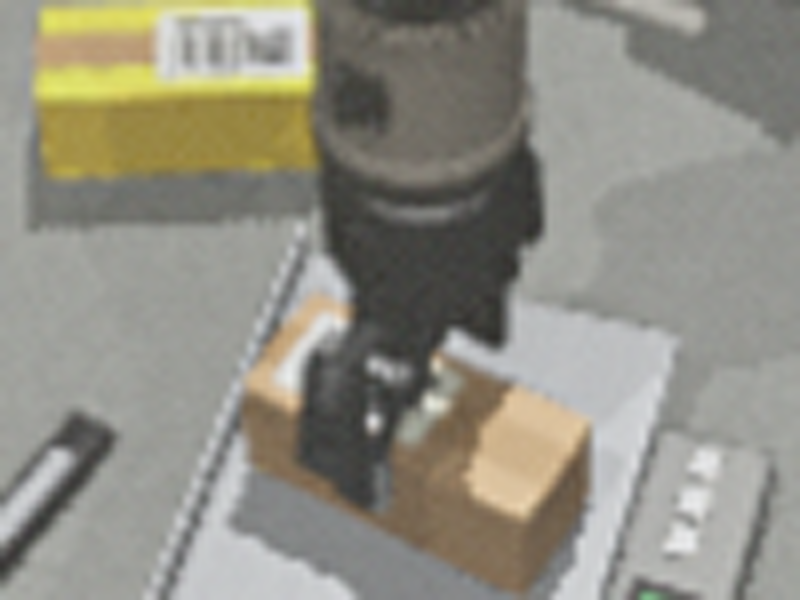

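The near finger now straddles the carton's long side (tip at crop (370,505)). Closing.

send_rows --deltas "0 0 0 0; 0 0 0 0; 0 0 0 0; 0 0 0 0; 0 0 0 0" --claw 0 --force 40

```text
t: 5.4
eef_pos: [0.4661, 0.1894, 0.0554]
tool_rot: [0.0, 0.09, 0.996, 0.0]
contact_force: [-0.3, 0.9, 0.8]
gripper_width: 0.652
grasp_force: 43.9
```

```bash
python3 go.py 0.500 0.200 0.070 3.7;  python3 - <<'E'
from h import *
S=cap("side"); save(S,"g4",(225,215,325,290),8)
o,r=rays(S,[[271.3,278]])
for y in(.232,.238,.244): print("open tip on y",y,o+r[0]*(y-o[1])/r[0][1])
E
```

```text
t 5.4 tcp [0.4661 0.1894 0.0554] yaw 79.67 tilt [0.0007 0.0005] F [-0.3  0.9  0.8] grip 0.652 43.9 q7 0.96
delta [-0.0315  0.0165 -0.0146] spin 76.0
open tip on y 0.232 [0.47088401 0.232      0.08367783]
open tip on y 0.238 [0.46841312 0.238      0.0928452 ]
open tip on y 0.244 [0.46594222 0.244      0.10201258]
```

View pics/g4.png

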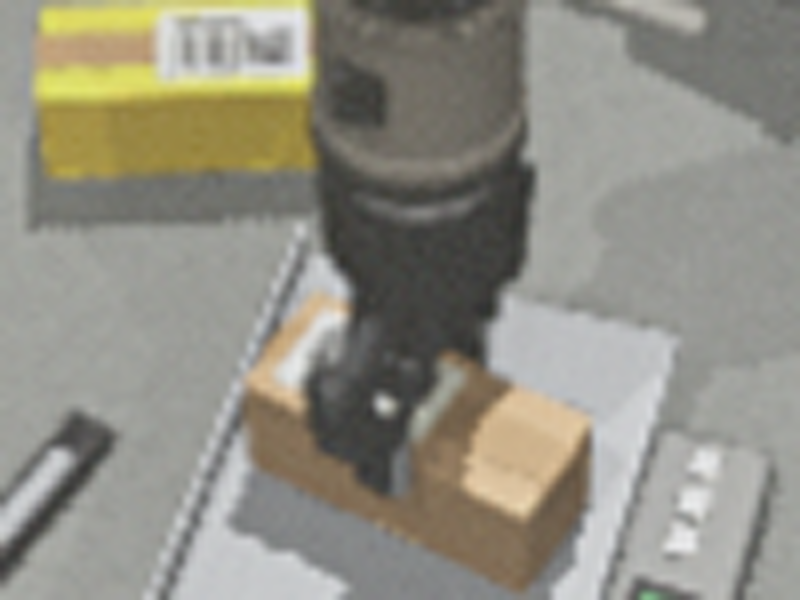

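Gripped, with the pads about 24 mm down the sides and the tips about 15 mm above the lip's top. Now lift 30 mm and turn.

send_rows --deltas "0 0 -0.015 0; 0 0 -0.03 0; 0 0 -0.03 7; 0 0 -0.03 15; 0 0 -0.03 23"

```text
t: 5.95
eef_pos: [0.4653, 0.1889, 0.085]
tool_rot: [-0.0, 0.29, 0.957, -0.0]
contact_force: [0.3, -0.2, -3.2]
gripper_width: 0.642
grasp_force: 43.8
```

send_rows --deltas "0 0 0 8; 0 0 0 16; 0 0 0 24; 0 0 0 32; 0 0 0 40"

```text
t: 6.45
eef_pos: [0.4652, 0.189, 0.0848]
tool_rot: [-0.0, 0.599, 0.8, -0.0]
contact_force: [0.5, 0.2, -4.4]
gripper_width: 0.648
grasp_force: 43.8
```

```bash
python3 go.py 0.512 0.207 0.085 3.7
```

```text
t 6.45 tcp [0.4652 0.189  0.0848] yaw 16.34 tilt [-0.0008 -0.0004] F [ 0.5  0.2 -4.4] grip 0.648 43.8 q7 -0.01
delta [ 0.0042  0.0499 -0.0002] spin 12.6
```

send_rows --deltas "0.004 0.01 0 6; 0.004 0.025 0 12.6; 0.004 0.04 0 12.6; 0.004 0.04 0 12.6; 0.004 0.04 0 12.6"

```text
t: 6.95
eef_pos: [0.5022, 0.2041, 0.0846]
tool_rot: [-0.0, 0.682, 0.732, -0.001]
contact_force: [-1.2, -0.2, -3.2]
gripper_width: 0.643
grasp_force: 43.9
```

```bash
cat > cb.py <<'E'
from h import *
np.set_printoptions(precision=4,suppress=True)
for n in("top","side"):
    p=cap(n); C=cloud(p,np.ones((420,560),bool)); I=p["img"].reshape(-1,3).astype(int)[(p["depth"]>0).ravel()]
    B=(C[:,0]>.42)&(C[:,0]<.62)&(C[:,1]>.07)&(C[:,1]<.33)
    br=(I[:,0]-I[:,2]>35)|(I.min(1)>130)  # brown or white label
    P=C[B&br&(C[:,2]>.09)]
    if len(P)<20: print(n,"few",len(P)); continue
    z=np.median(P[:,2]); Q=P[abs(P[:,2]-z)<.012]; a=cv2.minAreaRect((Q[:,:2]*1000).astype(np.float32))
    A=np.c_[Q[:,:2]-Q[:,:2].mean(0),np.ones(len(Q))];g=np.linalg.lstsq(A,Q[:,2],rcond=None)[0]
    print(n,len(Q),"z",z,"slope",g[:2],[np.round(x,1) for x in a])
    lip=C[B&(C[:,2]>.054)&(C[:,2]<.068)&(C[:,0]>.53)]
    print("  label",[ (np.round(r["xyz"],4),round(r["confidence"],2)) for r in bot.landmark_of(p,"carton_label")[:2]])
E
python3 go.py 0.512 0.207 0.085 3.7; python3 cb.py
```

```text
t 6.95 tcp [0.5022 0.2041 0.0846] yaw 4.07 tilt [-0.0013 -0.0008] F [-1.2 -0.2 -3.2] grip 0.643 43.9 q7 -0.17
delta [ 0.0022  0.01   -0.0004] spin 0.4
top 317 z 0.12838244225460171 slope [0.0067 0.0302] [array([504.1, 163.7]), array([56.5, 57.7]), np.float64(3.1)]
  label [(array([ 0.631 , -0.0017,  0.0542]), 0.82), (array([0.5043, 0.1754, 0.1294]), 0.65)]
side 431 z 0.1315956557863407 slope [ 0.0141 -0.0151] [array([495.8, 209. ]), array([ 68.5, 121.3]), np.float64(3.2)]
  label [(array([0.6281, 0.0011, 0.0549]), 0.81), (array([0.5024, 0.1805, 0.1306]), 0.57)]
```

send_rows --deltas "0.002 0.01 0.01 0.4; 0.002 0.01 0.02 0.4; 0.002 0.01 0.025 0.4; 0.002 0.01 0.025 0.4; 0.002 0.01 0.025 0.4"

```text
t: 7.65
eef_pos: [0.5125, 0.2069, 0.0597]
tool_rot: [-0.0, 0.684, 0.729, -0.0]
contact_force: [-0.0, 0.1, -2.8]
gripper_width: 0.643
grasp_force: 43.8
```

```bash
python3 go.py 0.518 0.207 0.0565 3.7; python3 cb.py
```

```text
t 7.65 tcp [0.5125 0.2069 0.0597] yaw 3.65 tilt [-0.0008 -0.0006] F [-0.   0.1 -2.8] grip 0.643 43.8 q7 -0.15
delta [-0.0003  0.0055  0.0032] spin -0.0
top 304 z 0.10348495269844493 slope [ 0.0259 -0.0116] [array([514., 167.]), array([56.7, 58.4]), np.float64(1.9)]
  label [(array([0.6299, 0.0022, 0.0516]), 0.87), (array([0.513 , 0.1799, 0.1055]), 0.8)]
side 406 z 0.1073502510325457 slope [-0.0052 -0.0305] [array([512.5, 211.2]), array([ 57.1, 122.8]), np.float64(3.4)]
  label [(array([ 0.6308, -0.0022,  0.0567]), 0.67), (array([0.5157, 0.1851, 0.1044]), 0.57)]
```

Now creep towards the lip while feeling the force.

send_rows --deltas "0 0.0015 0 0; 0 0.003 0 0; 0 0.0045 0 0; 0 0.0055 0 0; 0 0.0055 0 0"

```text
t: 8.35
eef_pos: [0.5185, 0.2076, 0.0601]
tool_rot: [0.0, 0.684, 0.729, 0.0]
contact_force: [-0.6, -0.2, -3.5]
gripper_width: 0.641
grasp_force: 43.9
```

send_rows --deltas "0 0.0005 0.001 0; 0 0.001 0.0015 0; 0 0.001 0.002 0; 0 0.001 0.002 0; 0 0.001 0.002 0"

```text
t: 8.85
eef_pos: [0.5191, 0.2076, 0.058]
tool_rot: [-0.0, 0.684, 0.729, -0.0]
contact_force: [-0.5, -0.3, -3.3]
gripper_width: 0.643
grasp_force: 43.9
```

```bash
python3 go.py 0.518 0.207 0.0555 3.7; python3 cb.py
```

```text
t 8.85 tcp [0.5191 0.2076 0.058 ] yaw 3.66 tilt [-0.0002 -0.0001] F [-0.5 -0.3 -3.3] grip 0.643 43.9 q7 -0.14
delta [-0.0005 -0.0012  0.0025] spin -0.0
top 307 z 0.10173966131986645 slope [0.0315 0.0169] [array([520.6, 167.8]), array([56.5, 59.7]), np.float64(4.8)]
  label [(array([ 0.6312, -0.0002,  0.0507]), 0.79), (array([0.52  , 0.1803, 0.1063]), 0.62)]
side 409 z 0.10524307786327547 slope [ 0.0155 -0.0328] [array([518.9, 213.5]), array([ 56.2, 119.8]), np.float64(3.1)]
  label [(array([0.5204, 0.1833, 0.1029]), 0.76), (array([ 0.6291, -0.0035,  0.0563]), 0.53)]
```

send_rows --deltas "0 0.0005 0.0005 0; 0 0.001 0.001 0; 0 0.0015 0.0015 0; 0 0.002 0.0015 0; 0 0.002 0.0015 0"

```text
t: 9.55
eef_pos: [0.5193, 0.2076, 0.0561]
tool_rot: [-0.001, 0.684, 0.73, -0.002]
contact_force: [-6.1, -0.2, 0.4]
gripper_width: 0.647
grasp_force: 44.4
```

```bash
python3 go.py
```

```text
t 9.55 tcp [0.5193 0.2076 0.0561] yaw 3.71 tilt [-0.0039 -0.0008] F [-6.1 -0.2  0.4] grip 0.647 44.4 q7 -0.14
```

It is against the lip (6 N) and resting on the platter. Set it down the last bit, relax the push and let go.

send_rows --deltas "0 -0.001 0.0005 0; 0 -0.001 0.001 0; 0 -0.001 0.001 0; 0 -0.001 0.001 0; 0 -0.001 0.001 0"

```text
t: 10.05
eef_pos: [0.5193, 0.2078, 0.0555]
tool_rot: [-0.001, 0.684, 0.73, -0.001]
contact_force: [-6.8, 0.1, 1.4]
gripper_width: 0.65
grasp_force: 44.4
```

send_rows --deltas "0 0 0 0; 0 0 0 0; 0 0 0 0; 0 0 0 0; 0 0 0 0" --claw 1

```text
t: 10.55
eef_pos: [0.5207, 0.2077, 0.0558]
tool_rot: [0.0, 0.684, 0.729, 0.0]
contact_force: [-0.3, 0.3, -0.6]
gripper_width: 0.998
grasp_force: 0.0
```

send_rows --deltas "0 0 -0.03 0; 0 0 -0.08 0; 0 0 -0.12 0; 0 0 -0.16 0; 0 0 -0.16 0"

```text
t: 11.05
eef_pos: [0.5238, 0.2087, 0.2213]
tool_rot: [0.001, 0.684, 0.729, 0.005]
contact_force: [0.8, -0.6, -0.2]
gripper_width: 0.996
grasp_force: 0.0
```

```bash
python3 go.py 0.447 -0.212 0.22 -101; python3 cb.py
```

```text
t 11.05 tcp [0.5238 0.2087 0.2213] yaw 3.62 tilt [0.0088 0.0056] F [ 0.8 -0.6 -0.2] grip 0.996 0.0 q7 -0.26
delta [-0.415  -0.1033 -0.0017] spin 104.6
top 523 z 0.09944849417003687 slope [-0.0023  0.0033] [array([519.8, 182.6]), array([56.2, 89. ]), np.float64(3.7)]
  label [(array([0.5181, 0.176 , 0.1019]), 0.83), (array([ 0.6313, -0.0002,  0.0536]), 0.8)]
side 230 z 0.6060101230778097 slope [-0.2743 -0.0829] [array([530.2, 211.4]), array([35.4, 85.2]), np.float64(18.1)]
  label [(array([0.5225, 0.1852, 0.0987]), 0.79), (array([ 0.6286, -0.0008,  0.0562]), 0.69)]
```

The carton is flat (top z 0.099), its yaw of 3.7° matches the lip, and it is released. Now to the grey scanner.

send_rows --deltas "-0.415 -0.103 0 -72.4; -0.415 -0.103 0 -72.4; -0.415 -0.103 0 -72.4; -0.415 -0.103 0 -72.4; -0.415 -0.103 0 -72.4"

```text
t: 11.75
eef_pos: [0.476, -0.0315, 0.2143]
tool_rot: [-0.001, 0.38, 0.925, -0.001]
contact_force: [0.8, 0.1, -0.3]
gripper_width: 1.004
grasp_force: 0.0
```

```bash
python3 go.py 0.447 -0.2135 0.22 76; python3 - <<'E'
from h import *
np.set_printoptions(precision=4,suppress=True)
# carton and scanner again, unobstructed
for n in("top","side"):
    p=cap(n); C=cloud(p,np.ones((420,560),bool))
    B=(C[:,0]>.43)&(C[:,0]<.60)&(C[:,1]>.07)&(C[:,1]<.34)
    Q=C[B&(C[:,2]>.092)&(C[:,2]<.108)]
    if len(Q)>20: print(n,"carton",np.median(Q[:,2]),[np.round(x,1) for x in cv2.minAreaRect((Q[:,:2]*1000).astype(np.float32))])
    lip=C[B&(C[:,2]>.055)&(C[:,2]<.07)&(C[:,0]>.535)]
    if len(lip)>9: l=cv2.fitLine((lip[:,:2]*1000).astype(np.float32),cv2.DIST_HUBER,0,.01,.01).ravel();print("lip",len(lip),l)
    B=(C[:,0]>.37)&(C[:,0]<.52)&(C[:,1]>-.27)&(C[:,1]<-.16)
    h=C[B&(C[:,2]>.15)&(C[:,2]<.19)]
    if len(h)>20: print(n,"head",len(h),[np.round(x,1) for x in cv2.minAreaRect((h[:,:2]*1000).astype(np.float32))])
    for q in("carton_label","scanner_head","scanner_window","cradle","scale_stop"): print(q,[ (np.round(r["xyz"],4),round(r["confidence"],2)) for r in bot.landmark_of(p,q)[:3]])
E
```

```text
t 11.75 tcp [ 0.476  -0.0315  0.2143] yaw 45.37 tilt [-0.0026 -0.0006] F [ 0.8  0.1 -0.3] grip 1.004 0.0 q7 0.83
delta [-0.1073 -0.1499 -0.0056] spin -30.6
top carton 0.09915212957702702 [array([518.2, 204.4]), array([ 56.9, 132.1]), np.float64(3.2)]
lip 64 [  0.0656  -0.9978 548.1057 206.9642]
top head 772 [array([ 437. , -212.2]), array([54.7, 96.7]), np.float64(75.4)]
carton_label [(array([0.5218, 0.1813, 0.0988]), 0.81), (array([0.6298, 0.0001, 0.0543]), 0.8)]
scanner_head [(array([ 0.3965, -0.349 ,  0.1386]), 0.96), (array([ 0.4491, -0.2081,  0.1571]), 0.73)]
scanner_window [(array([ 0.3604, -0.3946,  0.1411]), 0.91), (array([ 0.3937, -0.2007,  0.154 ]), 0.6)]
cradle [(array([ 0.4447, -0.211 , -0.0034]), 0.65), (array([ 0.392 , -0.2   ,  0.1536]), 0.36)]
scale_stop [(array([ 0.3869, -0.5268, -0.0035]), 0.73), (array([ 0.4473, -0.2148, -0.0018]), 0.47), (array([0.5249, 0.2012, 0.0482]), 0.29)]
side carton 0.10085261725699002 [array([519.6, 205. ]), array([ 57.7, 138.4]), np.float64(3.7)]
lip 48 [  0.0715  -0.9974 545.2045 262.5616]
side head 290 [array([ 436.1, -209.6]), array([54.8, 93.8]), np.float64(73.4)]
carton_label [(array([0.5219, 0.1838, 0.0972]), 0.93), (array([ 0.6277, -0.    ,  0.0576]), 0.92)]
scanner_head [(array([ 0.4488, -0.2153,  0.1578]), 0.75), (array([ 0.4002, -0.3524,  0.1417]), 0.69), (array([0.5192, 0.1823, 0.1018]), 0.21)]
scanner_window [(array([ 0.3936, -0.1987,  0.156 ]), 0.73)]
cradle [(array([ 0.445 , -0.2148, -0.0014]), 0.85)]
scale_stop [(array([0.5175, 0.2066, 0.0411]), 0.63)]
```

send_rows --deltas "-0.107 -0.150 -0.005 -30; -0.107 -0.150 -0.005 -30; -0.107 -0.150 -0.005 -30; -0.107 -0.150 -0.005 -30; -0.107 -0.150 -0.005 -30"

```text
t: 12.85
eef_pos: [0.4463, -0.2153, 0.2211]
tool_rot: [0.0, 0.131, 0.991, -0.001]
contact_force: [0.7, 0.3, -0.4]
gripper_width: 0.998
grasp_force: 0.0
```

```bash
python3 go.py 0.448 -0.2135 0.121 75.2
```

```text
t 12.85 tcp [ 0.4463 -0.2153  0.2211] yaw 75.0 tilt [ 0.0006 -0.0016] F [ 0.7  0.3 -0.4] grip 0.998 0.0 q7 1.77
delta [-0.001   0.0023  0.1001] spin -0.2
```

send_rows --deltas "-0.001 0.002 0.03 0; -0.001 0.002 0.06 0; -0.001 0.002 0.08 0; -0.001 0.002 0.1 0; -0.001 0.002 0.1 0"

```text
t: 13.35
eef_pos: [0.4473, -0.2086, 0.1185]
tool_rot: [-0.002, 0.13, 0.992, 0.0]
contact_force: [0.2, -0.8, 0.6]
gripper_width: 1.0
grasp_force: 0.0
```

```bash
python3 go.py; python3 - <<'E'
from h import *
S=cap("side");T=cap("top")
a=S["img"][110:230,270:390];b=T["img"][170:290,300:420]
cv2.imwrite("pics/g5.png",np.hstack([cv2.resize(x,(400,400),interpolation=cv2.INTER_CUBIC) for x in(a,b)])[:,:,::-1])
E
```

```text
t 13.35 tcp [ 0.4473 -0.2086  0.1185] yaw 75.09 tilt [-0.0048  0.0008] F [ 0.2 -0.8  0.6] grip 1.0 0.0 q7 1.87
```

View pics/g5.png

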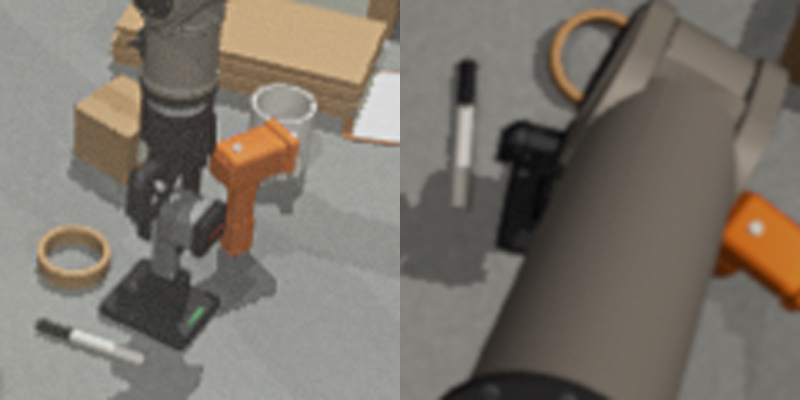

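The side panel shows the near finger beside the grey head's rear half (about (150,195)), and the orange scanner at (250,160) is clear. I'll shift 4.5 mm to centre and close.

send_rows --deltas "0 -0.0045 0 0; 0 -0.0045 0 0; 0 -0.0045 0 0; 0 -0.0045 0 0; 0 -0.0045 0 0"

```text
t: 13.95
eef_pos: [0.4479, -0.2138, 0.1208]
tool_rot: [0.0, 0.13, 0.992, 0.0]
contact_force: [-0.0, 0.5, -0.5]
gripper_width: 1.0
grasp_force: 0.0
```

send_rows --deltas "0 0 0 0; 0 0 0 0; 0 0 0 0; 0 0 0 0; 0 0 0 0" --claw 0 --force 25

```text
t: 14.45
eef_pos: [0.448, -0.2139, 0.1207]
tool_rot: [0.0, 0.13, 0.992, -0.0]
contact_force: [0.8, -0.1, 1.1]
gripper_width: 0.587
grasp_force: 26.4
```

```bash
python3 go.py
```

```text
t 14.45 tcp [ 0.448  -0.2139  0.1207] yaw 75.06 tilt [ 0.0004 -0.0001] F [ 0.8 -0.1  1.1] grip 0.587 26.4 q7 1.88
```

send_rows --deltas "0 0 -0.008 0; 0 0 -0.018 0; 0 0 -0.028 0; 0 0 -0.038 0; 0 0 -0.038 0"

```text
t: 14.95
eef_pos: [0.4488, -0.2143, 0.1603]
tool_rot: [0.001, 0.13, 0.992, -0.0]
contact_force: [0.4, -0.4, -1.6]
gripper_width: 0.584
grasp_force: 26.5
```

```bash
cat > sc.py <<'E'
from h import *
np.set_printoptions(precision=4,suppress=True)
import sys
S=cap("side");T=cap("top")
for n,p in(("side",S),("top",T)):
    for q in("scanner_head","scanner_window","scanner"): print(n,q,[(np.round(r["xyz"],4),round(r["confidence"],2)) for r in bot.landmark_of(p,q)[:3]])
E
python3 go.py; python3 sc.py
```

```text
t 14.95 tcp [ 0.4488 -0.2143  0.1603] yaw 75.05 tilt [ 0.003  -0.0004] F [ 0.4 -0.4 -1.6] grip 0.584 26.5 q7 1.83
side scanner_head [(array([ 0.4472, -0.2154,  0.1967]), 0.7), (array([ 0.4019, -0.3525,  0.1411]), 0.59)]
side scanner_window [(array([ 0.3914, -0.1991,  0.1976]), 0.96), (array([ 0.3594, -0.3983,  0.1363]), 0.92)]
side scanner [(array([ 0.4007, -0.3546,  0.0017]), 0.71), (array([ 0.4526, -0.2151,  0.057 ]), 0.61)]
top scanner_head [(array([ 0.3961, -0.3487,  0.1396]), 0.64), (array([ 0.4525, -0.2122,  0.1976]), 0.43)]
top scanner_window [(array([ 0.3572, -0.3935,  0.1404]), 0.69), (array([ 0.3938, -0.2007,  0.1936]), 0.5)]
top scanner [(array([ 0.399 , -0.3514,  0.0016]), 0.7), (array([ 0.4509, -0.2151,  0.0546]), 0.48)]
```

The scanner rose with the grip, with its foot about 7 mm inside the cup's rim. Now tip it in the fingers, using the cup's front wall as the fulcrum.

send_rows --deltas "0.006 0 0 0; 0.012 0 -0.0005 0; 0.018 0 -0.0005 0; 0.024 0 -0.0005 0; 0.024 0 -0.0005 0"

```text
t: 15.85
eef_pos: [0.4236, -0.2075, 0.1592]
tool_rot: [-0.0, 0.13, 0.991, 0.0]
contact_force: [1.0, -0.5, -1.5]
gripper_width: 0.579
grasp_force: 26.6
```

```bash
python3 go.py; python3 sc.py
```

```text
t 15.85 tcp [ 0.4236 -0.2075  0.1592] yaw 75.04 tilt [-0.0002  0.0005] F [ 1.  -0.5 -1.5] grip 0.579 26.6 q7 1.81
side scanner_head [(array([ 0.4023, -0.3544,  0.1374]), 0.81)]
side scanner_window [(array([ 0.3567, -0.3984,  0.1337]), 0.87), (array([ 0.3693, -0.1916,  0.1844]), 0.59)]
side scanner [(array([ 0.45  , -0.2164,  0.0573]), 0.75), (array([ 0.3955, -0.3529,  0.0021]), 0.68), (array([ 0.3703, -0.1944,  0.186 ]), 0.35)]
top scanner_head [(array([ 0.3962, -0.3478,  0.1413]), 0.81), (array([ 0.6141,  0.4904, -0.0021]), 0.61), (array([ 0.4288, -0.2041,  0.1966]), 0.51)]
top scanner_window [(array([ 0.3595, -0.3977,  0.1419]), 0.74), (array([ 0.371 , -0.1953,  0.1845]), 0.65)]
top scanner [(array([ 0.4006, -0.3501,  0.0024]), 0.79), (array([ 0.4478, -0.2137,  0.0557]), 0.58)]
```

It's tilting as planned (window 10 mm lower, foot still in place, about 1 N). Continue along the arc to about 42°.

send_rows --deltas "0.008 0 0.0007 0; 0.016 0 0.0018 0; 0.023 0 0.003 0; 0.030 0 0.005 0; 0.037 0 0.0072 0"

```text
t: 16.75
eef_pos: [0.3885, -0.1981, 0.1521]
tool_rot: [0.001, 0.13, 0.992, 0.0]
contact_force: [2.5, 0.5, 1.4]
gripper_width: 0.581
grasp_force: 27.6
```

send_rows --deltas "0.008 0 0.0028 0; 0.015 0 0.0062 0; 0.022 0 0.0100 0; 0.028 0 0.014 0; 0.032 0 0.0168 0"

```text
t: 17.25
eef_pos: [0.357, -0.1897, 0.1346]
tool_rot: [-0.0, 0.13, 0.992, 0.0]
contact_force: [1.3, -1.5, 1.7]
gripper_width: 0.581
grasp_force: 28.8
```

```bash
python3 go.py; python3 sc.py
```

```text
t 17.25 tcp [ 0.357  -0.1897  0.1346] yaw 75.05 tilt [-0.0007  0.0003] F [ 1.3 -1.5  1.7] grip 0.581 28.8 q7 1.78
side scanner_head [(array([ 0.3678, -0.1942,  0.1764]), 0.81), (array([ 0.4005, -0.3574,  0.1408]), 0.64), (array([0.6135, 0.4911, 0.0035]), 0.28)]
side scanner_window [(array([ 0.3213, -0.1794,  0.1368]), 0.91), (array([ 0.4435, -0.215 , -0.0013]), 0.32)]
side scanner [(array([ 0.453 , -0.2161,  0.0664]), 0.75), (array([ 0.3978,  0.473 , -0.0002]), 0.67)]
top scanner_head [(array([ 0.3967, -0.3521,  0.1405]), 0.88), (array([ 0.3657, -0.1862,  0.1727]), 0.87), (array([ 0.5081, -0.1317, -0.0011]), 0.21)]
top scanner_window [(array([ 0.3596, -0.3945,  0.1394]), 0.82), (array([ 0.4465, -0.2103, -0.0016]), 0.63)]
top scanner [(array([ 0.3961, -0.3519,  0.004 ]), 0.81), (array([ 0.4478, -0.2162,  0.0634]), 0.69)]
```

The tilt is about 39° (head to window and head to foot agree). Tighten the grip and lift straight up.

send_rows --deltas "0 0 0 0; 0 0 0 0; 0 0 -0.01 0; 0 0 -0.03 0; 0 0 -0.05 0" --force 60

```text
t: 18.15
eef_pos: [0.3576, -0.1901, 0.1861]
tool_rot: [-0.0, 0.13, 0.991, -0.0]
contact_force: [1.0, -0.5, -1.9]
gripper_width: 0.579
grasp_force: 66.6
```

send_rows --deltas "0 0 -0.03 0; 0 0 -0.06 0; 0 0 -0.08 0; 0 0 -0.1 0; 0 0 -0.1 0"

```text
t: 18.65
eef_pos: [0.3594, -0.1906, 0.2879]
tool_rot: [0.003, 0.13, 0.991, 0.0]
contact_force: [0.4, -0.3, -2.0]
gripper_width: 0.576
grasp_force: 66.8
```

```bash
python3 go.py; python3 sc.py
```

```text
t 18.65 tcp [ 0.3594 -0.1906  0.2879] yaw 75.03 tilt [ 0.0056 -0.0005] F [ 0.4 -0.3 -2. ] grip 0.576 66.8 q7 1.57
side scanner_head [(array([ 0.3659, -0.1948,  0.3292]), 0.7), (array([ 0.5105, -0.1377, -0.0046]), 0.7), (array([ 0.4002, -0.3562,  0.1429]), 0.67)]
side scanner_window [(array([ 0.3217, -0.1799,  0.2916]), 0.93), (array([ 0.3587, -0.3998,  0.1344]), 0.77)]
side scanner [(array([ 0.4517, -0.2178,  0.2205]), 0.84), (array([ 0.3991, -0.3507,  0.001 ]), 0.72)]
top scanner_head [(array([ 0.3689, -0.1888,  0.3253]), 0.58)]
top scanner_window [(array([ 0.3235, -0.1825,  0.2883]), 0.65)]
top scanner [(array([ 0.4525, -0.2141,  0.2159]), 0.59)]
```

```bash
python3 go.py .674 .1925 .288 93.7; python3 - <<'E'
from h import *
T=cap("top")
for z in(0,.1): print(onz(T,[[202,98],[236,80],[171,95]],z).round(3))
C=cloud(T,np.ones((420,560),bool));m=(C[:,0]>.66)&(C[:,0]<.84)&(C[:,1]>.05)&(C[:,1]<.32)&(C[:,2]>.03);print(m.sum(),C[m].min(0) if m.any() else"")
E
```

```text
t 19.05 tcp [ 0.3575 -0.1898  0.2844] yaw 75.05 tilt [-0.0016 -0.    ] F [-0.4  0.  -1.9] grip 0.58 66.8 q7 1.57
delta [-0.2072  0.451  -0.0041] spin -18.6
[[0.864 0.21  0.   ]
 [0.921 0.105 0.   ]
 [0.876 0.305 0.   ]]
[[0.821 0.194 0.1  ]
 [0.874 0.097 0.1  ]
 [0.832 0.283 0.1  ]]
235 [0.67973195 0.05033264 0.03637796]
```

send_rows --deltas "-0.207 0.451 -0.004 -18.6; -0.207 0.451 -0.004 -18.6; -0.207 0.451 -0.004 -18.6; -0.207 0.451 -0.004 -18.6; -0.207 0.451 -0.004 -18.6"

```text
t: 19.6
eef_pos: [0.5183, 0.0045, 0.2867]
tool_rot: [-0.0, -0.032, 0.999, -0.0]
contact_force: [0.6, -0.1, -1.1]
gripper_width: 0.574
grasp_force: 66.8
```

```bash
python3 go.py .674 .1925 .288 93.7; python3 - <<'E'
from h import *
T=cap("side")
C=cloud(T,np.ones((420,560),bool))
for x in np.arange(.66,.9,.02):
    m=(abs(C[:,0]-x)<.01)&(C[:,1]>.1)&(C[:,1]<.29)&(C[:,2]>.03)&(C[:,2]<.3)
    if m.any(): print(round(x,2),m.sum(),C[m].min(0).round(3),C[m].max(0).round(3))
E
```

```text
t 19.6 tcp [0.5183 0.0045 0.2867] yaw 93.67 tilt [-0.0006 -0.0001] F [ 0.6 -0.1 -1.1] grip 0.574 66.8 q7 1.58
delta [-0.1674  0.1776 -0.0014] spin -0.0
0.82 56 [0.821 0.149 0.077] [0.83  0.254 0.092]
0.84 142 [0.83  0.146 0.078] [0.85  0.257 0.089]
0.86 581 [0.85  0.106 0.03 ] [0.87  0.29  0.145]
0.88 486 [0.87  0.111 0.094] [0.89  0.29  0.153]
```

Nearest obstacle is the printer tray at x = 0.82, which clears the foot at about 0.79.

send_rows --deltas "-0.167 0.178 0 0; -0.167 0.178 0 0; -0.167 0.178 0 0; -0.167 0.178 0 0; -0.167 0.178 0 0"

```text
t: 20.15
eef_pos: [0.6735, 0.1935, 0.286]
tool_rot: [-0.001, -0.033, 0.999, -0.0]
contact_force: [0.9, 0.2, -0.9]
gripper_width: 0.574
grasp_force: 66.8
```

```bash
python3 go.py .674 .1925 .2 93.7
```

```text
t 20.15 tcp [0.6735 0.1935 0.286 ] yaw 93.74 tilt [-0.0012 -0.0002] F [ 0.9  0.2 -0.9] grip 0.574 66.8 q7 1.4
delta [-0.0006 -0.001   0.086 ] spin 0.0
```

send_rows --deltas "0 0 0.03 0; 0 0 0.06 0; 0 0 0.085 0; 0 0 0.094 0; 0 0 0.094 0"

```text
t: 20.65
eef_pos: [0.6715, 0.1907, 0.1913]
tool_rot: [-0.002, -0.032, 0.999, -0.001]
contact_force: [0.4, -0.3, -2.6]
gripper_width: 0.577
grasp_force: 66.9
```

```bash
python3 go.py; cat > fin.py <<'E'
from h import *
np.set_printoptions(precision=4,suppress=True)
o=bot.get_obs()["eef_pos"]; R={}
P={n:cap(n) for n in("side","top")}
for n,p in P.items():
    for q in("carton_label","scanner_head","scanner_window","scanner"):
        c=[np.array(r["xyz"]) for r in bot.landmark_of(p,q)]
        ok=[x for x in c if (np.linalg.norm(x-[.52,.183,.1])<.03 if q=="carton_label" else np.linalg.norm(x-o)<.17 and x[2]>.1 and x[0]>.6)]
        if ok: R.setdefault(q,[]).append(ok[0]); print(n,q,ok[0])
    C=cloud(p,np.ones((420,560),bool)); Q=C[(C[:,0]>.47)&(C[:,0]<.57)&(C[:,1]>.1)&(C[:,1]<.31)&(C[:,2]>.094)&(C[:,2]<.106)]
    if len(Q)>20: print(n,"carton",np.median(Q[:,2]),[np.round(x,1) for x in cv2.minAreaRect((Q[:,:2]*1000).astype(np.float32))])
m={k:np.mean(v,0) for k,v in R.items()}
h,w,l=m["scanner_head"],m["scanner_window"],m["carton_label"]
ax=h-w
if "scanner" in m:
    f=h-m["scanner"]; az=f/np.linalg.norm(f); print("tilt by foot",np.degrees(np.arctan2(np.linalg.norm(f[:2]),f[2])))
print("tilt by window",np.degrees(np.arctan2(ax[2],np.linalg.norm(ax[:2]))))
t=np.radians(39); a=np.radians(3.7); X=np.array([np.cos(t)*np.cos(a),np.cos(t)*np.sin(a),np.sin(t)]);Y=np.array([-np.sin(a),np.cos(a),0]);Z=np.cross(X,Y)
d=l-w; print("label in window frame",[round(float(d@v),4) for v in(X,Y,Z)])
E
python3 fin.py; python3 -c "
from h import *
S=cap('side');T=cap('top')
a=S['img'][150:310,170:330];b=T['img'][90:250,120:280]
cv2.imwrite('pics/end.png',np.hstack([cv2.resize(x,(400,400),interpolation=cv2.INTER_CUBIC) for x in(a,b)])[:,:,::-1])"
```

```text
t 20.65 tcp [0.6715 0.1907 0.1913] yaw 93.66 tilt [-0.0033 -0.0014] F [ 0.4 -0.3 -2.6] grip 0.577 66.9 q7 1.42
side carton_label [0.5175 0.1858 0.1032]
side scanner_head [0.6805 0.1906 0.2307]
side scanner_window [0.6329 0.1906 0.1944]
side scanner [0.7701 0.1937 0.122 ]
side carton 0.10088499122211136 [array([519.4, 204.5]), array([ 58.1, 135.6]), np.float64(3.5)]
top carton_label [0.5188 0.1806 0.0993]
top scanner_head [0.6807 0.1917 0.2332]
top scanner_window [0.6386 0.1875 0.1959]
top carton 0.09950150497880639 [array([522.2, 152.4]), array([56.1, 28.3]), np.float64(6.3)]
tilt by foot 39.15719041324338
tilt by window 39.33855549639621
label in window frame [-0.1506, 0.0018, 0.0011]
```

View pics/end.png

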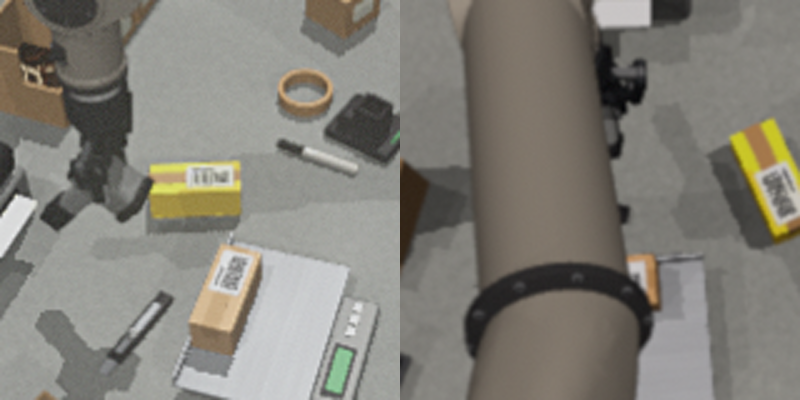

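The side panel shows the carton flush at the lip (225,290) with its label up. The scanner is held nose-down at (110,190), touching nothing. The label is 151 mm from the window and 2 mm off the beam's axis. Let it settle, then hand in.

send_rows --deltas "0 0 0 0; 0 0 0 0; 0 0 0 0; 0 0 0 0; 0 0 0 0"

```text
t: 21.75
eef_pos: [0.6726, 0.191, 0.1931]
tool_rot: [-0.0, -0.032, 0.999, -0.0]
contact_force: [1.3, 0.5, -1.9]
gripper_width: 0.581
grasp_force: 66.9
```

```bash
python3 go.py; python3 fin.py | tail -3; python3 -c "
from station import bot
print(bot.hand_in())"
```

```text
t 21.75 tcp [0.6726 0.191  0.1931] yaw 93.66 tilt [-0.     -0.0001] F [ 1.3  0.5 -1.9] grip 0.581 66.9 q7 1.42
top carton 0.0995820928744241 [array([522.2, 152.5]), array([56.9, 28.3]), np.float64(6.2)]
tilt by window 42.16316774511558
label in window frame [-0.1491, -0.0004, 0.0037]
the job is handed in; nothing more can be done
None
```

The job is handed in, but no verdict came back: by my last measurements the carton is flush against the lip, label up and released, and the scanner is held still about 40° nose-down, 149 mm from the label and within 4 mm of the beam's axis.

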